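# Set the show dice to double six

## Task

Set the pair of big bone show dice on the rubber mat to a double six for the front of the stall: with a fingertip, gently push each die over onto its side so that its six faces up. Do not pinch, lift or carry the dice; leave both lying flat on the mat, and do not disturb the checkers on it or the other goods around it.

Things in the scene. Friction and masses are not known exactly. Their poses are not given: they have to be found in the camera images.
- die_left: big loose bone show die on the left (+y) half of the mat: 50 mm cube, dark 9 mm pips, 100 to 210 g. Origin at the cube's CENTRE (25 mm above the mat's face when flat). Own axes point out of the faces: +x six, -x one (one larger pip), +y three, -y four, +z two, -z five. At the start two is up and the six is on an upright side, in any compass direction
- die_right: big loose bone show die on the right (-y) half of the mat: 50 mm cube, dark 9 mm pips, 100 to 210 g. Origin at the cube's CENTRE (25 mm above the mat's face when flat). Own axes point out of the faces: +x six, -x one (one larger pip), +y three, -y four, +z two, -z five. At the start two is up and the six is on an upright side, in any compass direction
- mat: fixed non-slip rubber mat, 340 (x) by 500 (y) by 4 mm; origin mid-underside. It grips the dice (friction about 1.3); under a finger they are slippery (0.3). Pushed near the top of one side (37 to 45 mm up) by a finger that rises as it goes, to 65 mm, round the far bottom edge, a die pivots on that edge, balances at 45 degrees, then falls over, pushed side up, centre 50 mm farther on
- checker_far: an ebony backgammon checker, black disc 34 mm across and 9.5 mm thick, lying flat on the mat near the middle of its far edge; origin at the centre of its underside; to be left alone
- checker_near: a second, equal ebony checker lying flat on the mat near the middle of its near edge (robot side); origin at the centre of its underside; to be left alone
- dice_cup: khatam-inlaid wooden dice cup standing mouth up left of the mat, 80 mm across the rim, 96 mm tall; origin at the centre of its underside; to be left alone
- bell: brass hand bell standing on its 58 mm wide mouth right of the mat, 106 mm tall; origin at the centre of its underside; to be left alone
- dish: turquoise ceramic dish, 110 mm across, 32 mm tall, left of the mat towards the glass case; origin at the centre of its underside; to be left alone
- brush: dusting brush lying right of the mat on the robot's side, 160 mm long along its x axis; origin at the middle of its underside; to be left alone
- inlay_box: small closed inlaid box left of the mat on the robot's side, 64 x 89 mm and 39 mm tall; origin at the centre of its underside; to be left alone
Things that resemble listed ones, but are neither listed nor needed, are in the scene too. Leave any yellow look-alike of the die_right alone.

How it is judged:
At the end, for the whole second after the job is handed in: Both dice lie flat and at rest on the mat with the six up (within 0.1 rad; centre 22 to 29 mm above the mat's face and over the mat), and no checker, cup, bell, dish, brush or box is more than 20 mm from where it stood (angle between each of die_left, die_right's own x axis and vertical below 0.1 rad and z of die_left in the frame of mat between 0.026 and 0.033 m and x of die_left in the frame of mat between -0.17 and 0.17 m and y of die_left in the frame of mat between -0.25 and 0.25 m and linear speed of each of die_left, die_right below 0.01 m/s and angular speed of each of die_left, die_right below 0.1 rad/s and z of die_right in the frame of mat between 0.026 and 0.033 m and x of die_right in the frame of mat between -0.17 and 0.17 m and y of die_right in the frame of mat between -0.25 and 0.25 m and distance of each of checker_far, checker_near, dice_cup, bell, dish, brush, inlay_box from where it was at the start of the episode below 0.02 m); the robot touches nothing.
It fails at once if a die was lifted or carried (its centre more than 56 mm above the mat; 43 mm is the most when it tips over a corner) (z of any of die_left, die_right in the frame of mat above 0.06 m).
It fails at once if a die was pinched or pressed hard (over 20 N from the fingers) (contact force between the fingers and die_left above 20 N or contact force between the fingers and die_right above 20 N).
It fails at once if a checker or other bystander was shoved by more than 20 mm (distance of any of checker_far, checker_near, dice_cup, bell, dish, brush, inlay_box from where it was at the start of the episode above 0.02 m).
It also fails if it takes over 48 s, if anything falls off the work surface, if the arm or the gripper's body presses on something with over 40 N, if the wrist force passes 120 N, or if a joint passes its speed limit or range.

## Robot

A 6-joint arm with a two-finger parallel gripper is mounted at the origin on the work surface. World frame = base frame: x ahead of the robot, y to its left, z up, the work surface at z = 0. Lengths are in m, angles in rad, forces in N, time in s.
With the tool pointing down it reaches from about 0.375 to 0.975 m from the base axis. Payload 3.8 kg.
Tool frame: the origin (TCP) lies at the very end of the fingers, on their centre line; the grasp point (between the pads) lies 19 mm behind it; z points along the fingers, y is the line along which they close (so a half turn about z gives the same grasp; the last joint's range is limited). The gripper opens to 85 mm and grips with 20 to 120 N. Pads are 22 mm wide; open, the fingers measure 114 mm over their backs; the gripper's body (76 mm by 85 mm) begins 54 mm behind the grasp point. The pads swing forward as they close: fully open they stand 13 mm farther back than shut.
Start: joints at [1.168, 0.264, 1.604, -0, 1.274, -0.037], TCP at [0.241, 0.63, 0.231] pointing down, gripper open.
Joint ranges: [-2.63, 2.63], [-0.94, 2.18], [0.31, 2.57], [-1.31, 4.45], [0, 2.66], [-2.55, 2.55]. Speed limits (rad/s): [2.57, 2.57, 3.14, 3.14, 3.14, 3.14].

## Interface

Orientations are given as a rotation vector (axis times angle).
In Python, from workcell import read_state, read_camera, calibration, finish_job gives the robot as it stands.
- The arm moves only by the tool step_arm, never from a script. Its argument "commands" is a list of rows, each an object of numbers: "fingers": the gripper's target within -1 to 1 (shut at 1, half-way at 0, fully open at -1); "dx", "dy", "dz": the shift along the tool's x, y, z in m; "roll": the turn about the tool's z in degrees. In form: [{"fingers": .., "dx": .., "dy": .., "dz": .., "roll": ..}, ...]. A call has 1 to 8 rows; each row is the pose to reach, as a shift and turn from the pose commanded when the call began, along the tool's axes at that moment; what a row does not reach only later rows make up. A row lasts 1/8 s, in which the tool goes at most 62.5 mm and 10.7 degrees, less where a joint would pass 70% of its speed; a pose out of reach is approached as far as the arm can. A call with a gripper value outside its range is refused whole. The fingers move at their own pace and stop on an object; "squeeze" is the grip in N (left out, the last holds). Time passes only in rows, so rows that repeat a pose let the fingers close. It gives the time, the measured TCP pose, the force, the opening and the grip force at its end, in the units of the state.
- read_state(): the state, without advancing time (a new reading comes with each control period).
- read_camera(name): name is "scene" or "top" or "wrist"; returns (picture, depth): 384x512x3 uint8, blue, green, red; 384x512 float32, m along the optical axis (not along the pixel's ray), 0 where there is no reading.
- calibration(name): a dict with "intrinsics" (3x3 intrinsics, pixels), "world_to_cam" (4x4, takes a point from world to camera coordinates). Camera axes: x right, y up, looking along -z (the intrinsics and any distortion apply to the point x, -y, -z); pixel columns grow to the right and rows downward; lengths in m; the calibration is good to about 2 mm. A picture is of the moment at which its call begins: read the wrist's pose just before it. calibration takes no time and is no camera call; for the wrist camera it gives the pose at the moment of the call.
- finish_job(): hands the job in; it is judged then, once.
The state is a dict: "time": time; "q": joint angles; "joint_vel": joint speeds; "joint_torque": joint torques, N m; "tool_pos": TCP position; "tcp_rot": TCP orientation; "wrist_force": force on the tool from outside, world axes, zero at the start; "torque": the same for the moment, N m; "width": opening from 0.0 (shut) to 1.0 (fully open); "grip_force": force on a finger pad.
Only numpy, scipy, OpenCV 4.12 (cv2) and the standard library are available. Lean on these libraries where they do the work, as an engineer would, in place of code of your own. Each camera call takes 0.05 s, during which the arm holds its last target. There are 200 camera calls.

## Working session

There is one attempt and no reset: what is moved stays moved. The work goes in short steps, Python scripts to look and compute and a tool call to move; the robot and the scene stay as the last step left them, time stands still between calls to the robot, and variables do not carry over. Pictures are saved under pics/ and viewed, at most 10 in all, crops included, and the job is handed in when it is done.

Besides the shell and the picture viewer there is one more tool, called after "Emit:" as a command line: name --argument value ..., lists and objects as JSON in quotes. step_arm: Moves the arm, as the interface text tells. Its arguments: {"type":"object","properties":{"commands":{"type":"array","items":{"type":"object","properties":{"fingers":{"type":"number"},"dx":{"type":"number"},"dy":{"type":"number"},"dz":{"type":"number"},"roll":{"type":"number"}}}},"squeeze":{"type":"number"}},"required":["commands"]}

```bash
mkdir -p pics; python3 - <<'E'
from workcell import *
import cv2,numpy as np
s=read_state();print(s['time'],s['tool_pos'],s['tcp_rot'],s['width'])
for n in ("scene","top"):
    p,d=read_camera(n);cv2.imwrite(f"pics/{n}0.png",p);np.save(f"pics/{n}0.npy",d);c=calibration(n);print(n,c)
E
```

```text
0.0 [0.24116017 0.62965726 0.22995307] [-0.5713068  -3.08872221  0.00344086] 0.9999454307433546
scene {'intrinsics': array([[476.32974399,   0.        , 250.84636808],
       [  0.        , 476.32974399, 190.17918841],
       [  0.        ,   0.        ,   1.        ]]), 'world_to_cam': array([[-0.79839932,  0.60182529, -0.01910099,  0.39039117],
       [-0.44953209, -0.5746574 ,  0.68387848,  0.19501026],
       [ 0.40059884,  0.55459462,  0.72934586, -1.47848631],
       [ 0.        ,  0.        ,  0.        ,  1.        ]])}
top {'intrinsics': array([[449.03480559,   0.        , 264.86493078],
       [  0.        , 449.03480559, 191.57567398],
       [  0.        ,   0.        ,   1.        ]]), 'world_to_cam': array([[ 0.07141974, -0.99743813,  0.00404996, -0.03465813],
       [ 0.97543124,  0.07069119,  0.2086544 , -0.49837594],
       [-0.20840615, -0.01095159,  0.97798105, -1.07686702],
       [ 0.        ,  0.        ,  0.        ,  1.        ]])}
```

View pics/scene0.png

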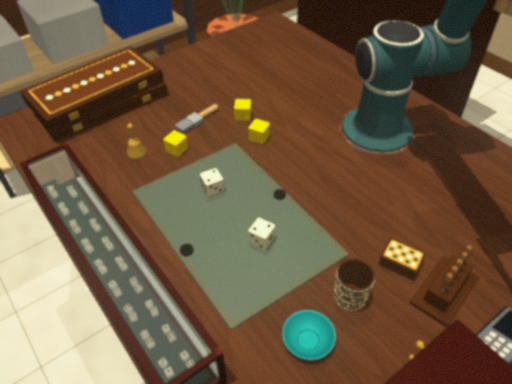

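View pics/top0.png

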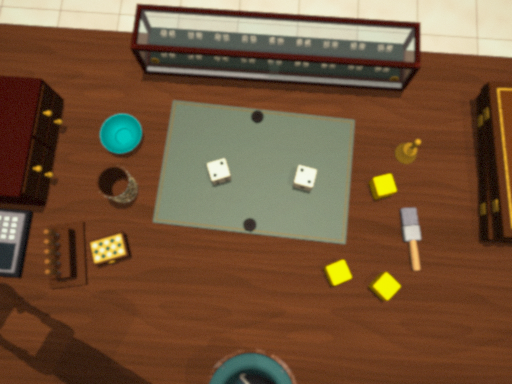

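Die candidates in the top view: white (219,171) and white (305,178) on the mat. Yellow look-alikes are at (383,186), (338,272) and (386,286), which I'll leave alone. The checkers are at (257,117) and (250,225). Next is a close crop, plus the top-face outlines.

```bash
cat > h.py <<'E'
import numpy as np,cv2
from workcell import *
def ray(c,u,v):
    K=c['intrinsics'];W=c['world_to_cam'];R=W[:3,:3];t=W[:3,3]
    d=np.array([(u-K[0,2])/K[0,0],-(v-K[1,2])/K[1,1],-1.]);return -R.T@t,R.T@d
def onz(c,u,v,z):
    o,d=ray(c,u,v);return (o+d*(z-o[2])/d[2])
def proj(c,P):
    W=c['world_to_cam'];q=W[:3,:3]@np.asarray(P)+W[:3,3];K=c['intrinsics']
    return K[0,0]*q[0]/-q[2]+K[0,2],K[1,1]*-q[1]/-q[2]+K[1,2]
def white(p):
    h=cv2.cvtColor(p,cv2.COLOR_BGR2HSV);return ((h[...,1]<70)&(h[...,2]>120)).astype(np.uint8)
E
python3 - <<'E'
from h import *
S=cv2.imread('pics/scene0.png');T=cv2.imread('pics/top0.png');ct=calibration('top');D=np.load('pics/top0.npy')
f=lambda I,u,v:cv2.resize(I[v-22:v+22,u-22:u+22],(390,290*390//390+0) if 0 else (300,300),interpolation=cv2.INTER_CUBIC)
cv2.imwrite('pics/c.png',np.vstack([np.hstack([f(T,219,171),f(T,305,178)]),np.hstack([f(S,262,233),f(S,212,181)])]))
o,d=ray(ct,219,190);
for u,v in((200,190),(219,168),(305,174),(330,200)):
    o,d=ray(ct,u,v);print((o+d*D[v,u]).round(4))
h=cv2.cvtColor(T,cv2.COLOR_BGR2HSV)
for u,v in((219,171),(305,178)):
    for thr in (120,):
        m=np.zeros(T.shape[:2],np.uint8);s=np.s_[v-22:v+22,u-22:u+22]
        m[s]=(T[s][...,0]>185)
        m=cv2.morphologyEx(m,cv2.MORPH_CLOSE,np.ones((5,5)))
        c=max(cv2.findContours(m,0,2)[0],key=cv2.contourArea)
        w=np.array([onz(ct,*q,.054)[:2] for q in c[:,0]],np.float32);r=cv2.minAreaRect(w);print(r)
for u,v in((257,117),(250,225),(174,101),(355,121),(346,243),(154,222)): print(onz(ct,u,v,.008))
E
```

```text
[0.5018 0.1719 0.0045]
[0.5516 0.1216 0.0552]
[ 0.5512 -0.0967  0.0573]
[ 0.4996 -0.1697  0.005 ]
((0.5496260523796082, 0.12420627474784851), (0.04586390405893326, 0.04635422304272652), 22.863037109375)
((0.5481142401695251, -0.0975189357995987), (0.046454232186079025, 0.04702791944146156), 79.21023559570312)
[0.71389946 0.03779528 0.008     ]
[0.41851601 0.03364014 0.008     ]
[0.74355638 0.26744156 0.008     ]
[ 0.72182989 -0.22794216  0.008     ]
[ 0.39000149 -0.21474616  0.008     ]
[0.40846973 0.28098692 0.008     ]
```

View pics/c.png

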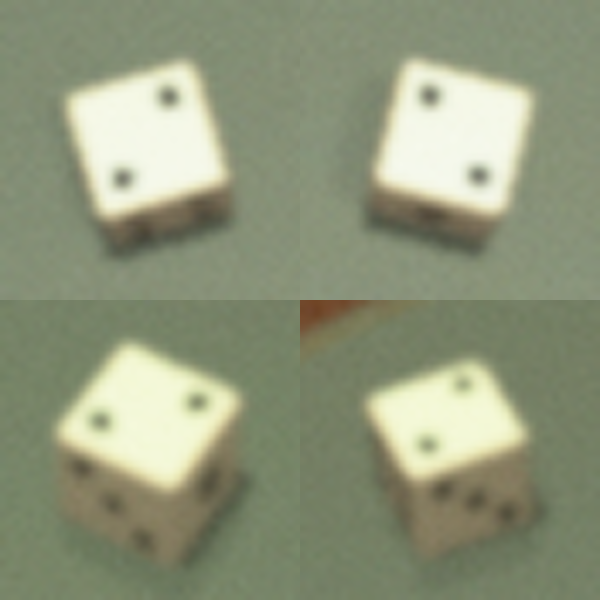

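The left die's six faces roughly -y: I see three on +x, four on -x and one on +y. It gets pushed along 113°. The right die's six faces roughly +x: I see one on -x and three on +y. It gets pushed along 169°. First I travel towards the left die at a safe height, closing the gripper and rolling so that tool x lies along the push.

Emit:
step_arm --commands '[{"fingers":1,"dx":-0.05,"dy":-0.04,"dz":0,"roll":6},{"fingers":1,"dx":-0.09,"dy":-0.072,"dz":0,"roll":12},{"fingers":1,"dx":-0.13,"dy":-0.104,"dz":0,"roll":18},{"fingers":1,"dx":-0.17,"dy":-0.136,"dz":0,"roll":24},{"fingers":1,"dx":-0.21,"dy":-0.168,"dz":0,"roll":30},{"fingers":1,"dx":-0.25,"dy":-0.2,"dz":0,"roll":36},{"fingers":1,"dx":-0.25,"dy":-0.2,"dz":0,"roll":46},{"fingers":1,"dx":-0.25,"dy":-0.2,"dz":0,"roll":46}]'

```text
time: 1.1
tool_pos: [0.4035, 0.3534, 0.2309]
tcp_rot: [-1.732, -2.62, 0.001]
wrist_force: [0.3, 0.4, 1.2]
width: -0.0
grip_force: 0.0
```

```bash
cat >> h.py <<'E'
from scipy.spatial.transform import Rotation as Ro
def rel(P,yaw=None):
    s=read_state();R=Ro.from_rotvec(s['tcp_rot']).as_matrix();x=R[:,0]
    print('t',round(s['time'],2),'pos',np.round(s['tool_pos'],4),'tilt',R[2,2].round(4),'xang',np.degrees(np.arctan2(x[1],x[0])).round(2),'w',round(s['width'],2),'F',np.round(s['wrist_force'],1))
    print('tool shift to',P,(R.T@(np.array(P)-s['tool_pos'])).round(4))
E
python3 -c "
from h import *
rel((.569,.077,.15))"
```

```text
t 1.1 pos [0.4035 0.3534 0.2309] tilt -1.0 xang 113.06 w -0.0 F [0.3 0.4 1.2]
tool shift to (0.569, 0.077, 0.15) [-0.3191  0.0441  0.0809]
```

Emit:
step_arm --commands '[{"fingers":1,"dx":-0.05,"dy":0.007,"dz":0,"roll":0},{"fingers":1,"dx":-0.1,"dy":0.014,"dz":0,"roll":0},{"fingers":1,"dx":-0.15,"dy":0.021,"dz":0,"roll":0},{"fingers":1,"dx":-0.2,"dy":0.028,"dz":0,"roll":0},{"fingers":1,"dx":-0.25,"dy":0.035,"dz":0,"roll":0},{"fingers":1,"dx":-0.3,"dy":0.044,"dz":0,"roll":0},{"fingers":1,"dx":-0.32,"dy":0.044,"dz":0.04,"roll":0},{"fingers":1,"dx":-0.32,"dy":0.044,"dz":0.08,"roll":0}]'

```text
time: 2.1
tool_pos: [0.5704, 0.0761, 0.1508]
tcp_rot: [1.729, 2.621, 0.001]
wrist_force: [-0.1, 0.3, -0.7]
width: 0.002
grip_force: 0.0
```

```bash
python3 - <<'E'
from h import *
c=calibration('wrist');p,d=read_camera('wrist');cv2.imwrite('pics/w1.png',p)
rel((.569,.077,.044))
E
```

```text
t 2.15 pos [0.5654 0.0763 0.1439] tilt -1.0 xang 113.21 w -0.0 F [-1.6 -0.7 -3. ]
tool shift to (0.569, 0.077, 0.044) [-0.0011  0.0044  0.0998]
```

View pics/w1.png

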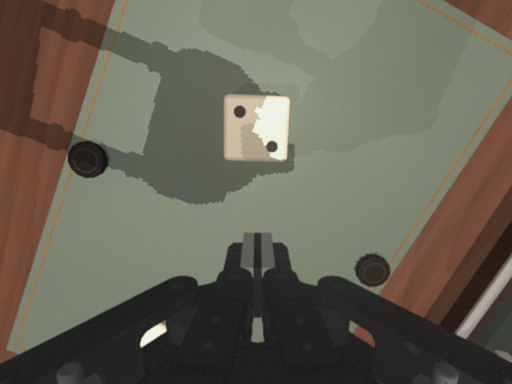

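The die's top is square to the tool, centred at about (257,128), and the fingertips are at (258,235), so they are lined up. I'll let the arm settle and refine.

```bash
python3 - <<'E'
from h import *
for i in range(2):
    c=calibration('wrist');s=read_state();p,d=read_camera('wrist')
    print(s['tool_pos'])
    g=cv2.cvtColor(p,cv2.COLOR_BGR2HSV)
    m=((g[...,0]<30)|(g[...,1]<25))&(g[...,2]>100);m[:70]=0;m[185:]=0;m[:,:190]=0;m[:,330:]=0
    m=cv2.morphologyEx(m.astype(np.uint8),cv2.MORPH_OPEN,np.ones((5,5)))
    k=max(cv2.findContours(m,0,2)[0],key=cv2.contourArea);print(cv2.boundingRect(k))
    r=cv2.minAreaRect(k);w=[onz(c,*q,.054)[:2] for q in cv2.boxPoints(r)];print(r,np.mean(w,0),cv2.minAreaRect(np.array(w,np.float32)))
rel((.569,.077,.044))
E
```

```text
[0.56543192 0.07631997 0.14386404]
(229, 97, 70, 70)
((263.4851989746094, 131.6663360595703), (68.31646728515625, 68.89410400390625), 1.2730300426483154) [0.54858857 0.12424388] ((0.5486749410629272, 0.1242857426404953), (0.051691241562366486, 0.04982474073767662), 22.02968978881836)
[0.56485616 0.07676209 0.14557715]
(230, 98, 69, 70)
((263.9778747558594, 132.34152221679688), (67.52923583984375, 68.2395248413086), 1.5074357986450195) [0.5484589  0.12423892] ((0.5485484600067139, 0.12428252398967743), (0.051491063088178635, 0.04977598041296005), 21.81611442565918)
t 2.25 pos [0.5666 0.0772 0.1484] tilt -1.0 xang 113.22 w -0.0 F [-0.4  1.2  1.3]
tool shift to (0.569, 0.077, 0.044) [-0.0014  0.0028  0.1044]
```

Emit:
step_arm --commands '[{"fingers":1,"dx":-0.002,"dy":0,"dz":0.025,"roll":1.2},{"fingers":1,"dx":-0.002,"dy":0,"dz":0.055,"roll":1.2},{"fingers":1,"dx":-0.002,"dy":0,"dz":0.08,"roll":1.2},{"fingers":1,"dx":-0.002,"dy":0,"dz":0.095,"roll":1.2},{"fingers":1,"dx":-0.002,"dy":0,"dz":0.102,"roll":1.2},{"fingers":1,"dx":-0.002,"dy":0,"dz":0.104,"roll":1.2},{"fingers":1,"dx":-0.002,"dy":0,"dz":0.104,"roll":1.2},{"fingers":1,"dx":-0.002,"dy":0,"dz":0.104,"roll":1.2}]'

```text
time: 3.25
tool_pos: [0.5706, 0.0751, 0.0482]
tcp_rot: [1.76, 2.601, 0.001]
wrist_force: [-1.0, -0.5, 0.4]
width: -0.0
grip_force: 0.0
```

```bash
python3 -c "
from h import *
rel((.5485,.1243,.045))"
```

```text
t 3.25 pos [0.5706 0.0751 0.0482] tilt -1.0 xang 111.85 w -0.0 F [-1.  -0.5  0.4]
tool shift to (0.5485, 0.1243, 0.045) [ 0.0539 -0.0022  0.0031]
```

Emit:
step_arm --commands '[{"fingers":1,"dx":0.004,"dy":-0.002,"dz":0.004,"roll":0},{"fingers":1,"dx":0.008,"dy":-0.002,"dz":0.004,"roll":0},{"fingers":1,"dx":0.01,"dy":-0.002,"dz":0.004,"roll":0},{"fingers":1,"dx":0.012,"dy":-0.002,"dz":0.004,"roll":0},{"fingers":1,"dx":0.014,"dy":-0.002,"dz":0.004,"roll":0},{"fingers":1,"dx":0.015,"dy":-0.002,"dz":0.004,"roll":0},{"fingers":1,"dx":0.015,"dy":-0.002,"dz":0.004,"roll":0}]'

```text
time: 4.12
tool_pos: [0.5625, 0.0883, 0.0433]
tcp_rot: [1.76, 2.602, 0.0]
wrist_force: [0.6, 0.4, 0.1]
width: 0.002
grip_force: 0.0
```

```bash
python3 - <<'E'
from h import *
rel((.5485,.1243,.045))
p,d=read_camera('scene');cv2.imwrite('pics/s2.png',cv2.resize(p[170:290,190:350],(640,480),interpolation=cv2.INTER_CUBIC))
E
```

```text
t 4.12 pos [0.5625 0.0883 0.0433] tilt -1.0 xang 111.85 w 0.0 F [0.6 0.4 0.1]
tool shift to (0.5485, 0.1243, 0.045) [ 0.0386  0.0004 -0.0017]
```

View pics/s2.png

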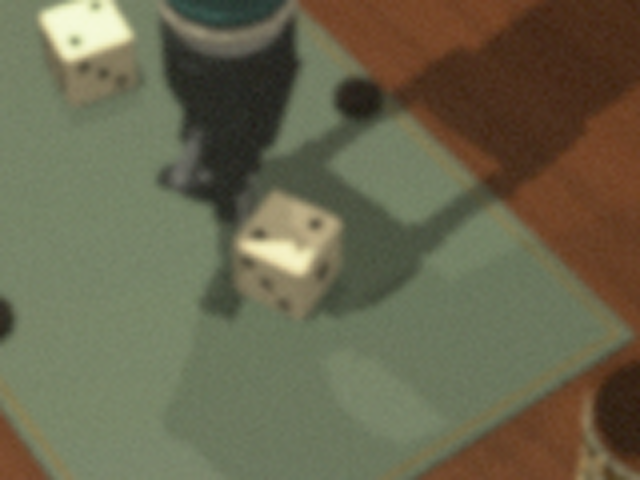

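Emit:
step_arm --commands '[{"fingers":1,"dx":0.002,"dy":0,"dz":0,"roll":0},{"fingers":1,"dx":0.0035,"dy":0,"dz":-0.001,"roll":0},{"fingers":1,"dx":0.005,"dy":0,"dz":-0.0025,"roll":0},{"fingers":1,"dx":0.007,"dy":0,"dz":-0.0045,"roll":0},{"fingers":1,"dx":0.009,"dy":0,"dz":-0.0065,"roll":0},{"fingers":1,"dx":0.011,"dy":0,"dz":-0.0085,"roll":0},{"fingers":1,"dx":0.013,"dy":0,"dz":-0.01,"roll":0},{"fingers":1,"dx":0.015,"dy":0,"dz":-0.0115,"roll":0}]'

```text
time: 5.18
tool_pos: [0.5569, 0.1024, 0.0549]
tcp_rot: [1.76, 2.602, 0.0]
wrist_force: [0.1, -0.7, 0.2]
width: -0.003
grip_force: 0.7
```

```bash
python3 - <<'E'
from h import *
rel((.5485,.1243,.045))
p,d=read_camera('scene');cv2.imwrite('pics/s3.png',cv2.resize(p[170:290,190:350],(640,480),interpolation=cv2.INTER_CUBIC))
E
```

```text
t 5.17 pos [0.5569 0.1024 0.0549] tilt -1.0 xang 111.84 w -0.0 F [ 0.1 -0.7  0.2]
tool shift to (0.5485, 0.1243, 0.045) [0.0235 0.0004 0.0099]
```

View pics/s3.png

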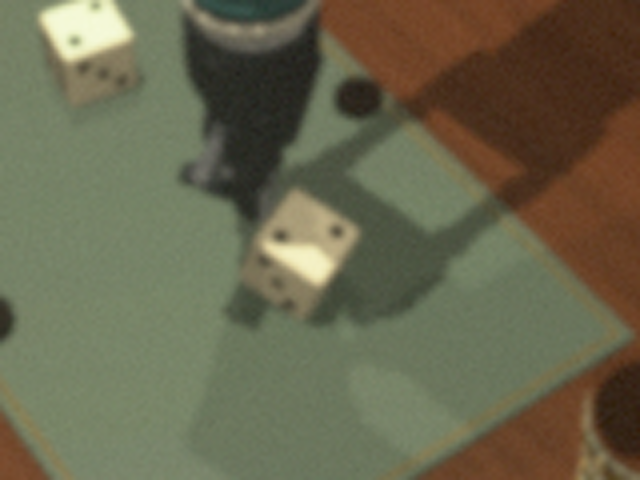

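Tilting as planned (about 15°), and the pivot is holding. I carry on along the arc.

Emit:
step_arm --commands '[{"fingers":1,"dx":0.002,"dy":0,"dz":-0.0015,"roll":0},{"fingers":1,"dx":0.005,"dy":0,"dz":-0.0035,"roll":0},{"fingers":1,"dx":0.008,"dy":0,"dz":-0.005,"roll":0},{"fingers":1,"dx":0.011,"dy":0,"dz":-0.0065,"roll":0},{"fingers":1,"dx":0.014,"dy":0,"dz":-0.0078,"roll":0},{"fingers":1,"dx":0.017,"dy":0,"dz":-0.009,"roll":0},{"fingers":1,"dx":0.02,"dy":0,"dz":-0.01,"roll":0},{"fingers":1,"dx":0.023,"dy":0,"dz":-0.0107,"roll":0}]'

```text
time: 6.22
tool_pos: [0.5482, 0.1237, 0.0655]
tcp_rot: [-1.76, -2.602, 0.0]
wrist_force: [0.4, -0.5, 0.4]
width: -0.001
grip_force: 0.1
```

Emit:
step_arm --commands '[{"fingers":1,"dx":0.002,"dy":0,"dz":-0.0005,"roll":0},{"fingers":1,"dx":0.004,"dy":0,"dz":-0.001,"roll":0},{"fingers":1,"dx":0.006,"dy":0,"dz":-0.0015,"roll":0},{"fingers":1,"dx":0.008,"dy":0,"dz":-0.002,"roll":0},{"fingers":1,"dx":0.01,"dy":0,"dz":-0.0025,"roll":0},{"fingers":1,"dx":0.011,"dy":0,"dz":-0.003,"roll":0},{"fingers":1,"dx":0.012,"dy":0,"dz":-0.003,"roll":0},{"fingers":1,"dx":0.012,"dy":0,"dz":-0.003,"roll":0}]'

```text
time: 7.22
tool_pos: [0.5438, 0.1347, 0.0685]
tcp_rot: [-1.76, -2.602, 0.0]
wrist_force: [-0.2, 0.0, 0.1]
width: -0.002
grip_force: 0.0
```

```bash
python3 - <<'E'
from h import *
rel((.5485,.1243,.045))
p,d=read_camera('scene');cv2.imwrite('pics/s4.png',cv2.resize(p[170:290,190:350],(640,480),interpolation=cv2.INTER_CUBIC))
E
```

```text
t 7.22 pos [0.5438 0.1347 0.0685] tilt -1.0 xang 111.85 w -0.0 F [-0.2  0.   0.1]
tool shift to (0.5485, 0.1243, 0.045) [-0.0114  0.0005  0.0235]
```

View pics/s4.png

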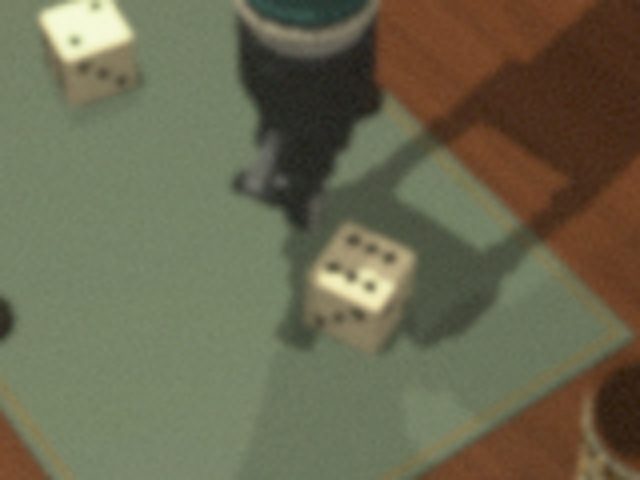

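The left die lies flat with six up at crop (360,265). Now I rise and go to the right die.

Emit:
step_arm --commands '[{"fingers":1,"dx":-0.005,"dy":0,"dz":-0.04,"roll":0},{"fingers":1,"dx":-0.03,"dy":-0.005,"dz":-0.08,"roll":-10},{"fingers":1,"dx":-0.08,"dy":-0.012,"dz":-0.082,"roll":-20},{"fingers":1,"dx":-0.13,"dy":-0.02,"dz":-0.082,"roll":-30},{"fingers":1,"dx":-0.18,"dy":-0.029,"dz":-0.082,"roll":-40},{"fingers":1,"dx":-0.225,"dy":-0.036,"dz":-0.082,"roll":-50},{"fingers":1,"dx":-0.245,"dy":-0.039,"dz":-0.082,"roll":-57.4},{"fingers":1,"dx":-0.245,"dy":-0.039,"dz":-0.082,"roll":-57.4}]'

```text
time: 8.28
tool_pos: [0.5989, -0.1088, 0.1504]
tcp_rot: [0.301, 3.127, -0.0]
wrist_force: [-0.4, -0.1, -0.3]
width: -0.003
grip_force: 0.0
```

```bash
python3 - <<'E'
from h import *
for i in range(6):
    c=calibration('wrist');s=read_state();p,d=read_camera('wrist')
    if i<3: continue
    g=cv2.cvtColor(p,cv2.COLOR_BGR2HSV)
    m=((g[...,0]<30)|(g[...,1]<25))&(g[...,2]>100);m[:70]=0;m[185:]=0;m[:,:190]=0;m[:,330:]=0
    m=cv2.morphologyEx(m.astype(np.uint8),cv2.MORPH_OPEN,np.ones((5,5)))
    k=max(cv2.findContours(m,0,2)[0],key=cv2.contourArea)
    r=cv2.minAreaRect(k);w=[onz(c,*q,.054)[:2] for q in cv2.boxPoints(r)];print(r,np.mean(w,0),cv2.minAreaRect(np.array(w,np.float32)))
cv2.imwrite('pics/w2.png',p)
rel((.548,-.0975,.045))
E
```

```text
((254.5, 128.5), (67.0, 67.0), 90.0) [ 0.54659439 -0.09817315] ((0.5465817451477051, -0.0982239618897438), (0.05189971253275871, 0.04950747638940811), 79.15813446044922)
((254.5, 128.5), (67.0, 67.0), 90.0) [ 0.54663755 -0.0980083 ] ((0.5466251373291016, -0.09805966913700104), (0.05191265419125557, 0.04951898753643036), 79.21558380126953)
((254.5, 128.5), (67.0, 67.0), 90.0) [ 0.54671667 -0.09798025] ((0.5467044115066528, -0.0980321392416954), (0.05192723497748375, 0.04953218251466751), 79.25466918945312)
t 8.57 pos [ 0.5986 -0.1061  0.1504] tilt -1.0 xang 169.27 w 0.0 F [-0.2 -0.3 -0.1]
tool shift to (0.548, -0.0975, 0.045) [ 0.0513 -0.001   0.1055]
```

View pics/w2.png

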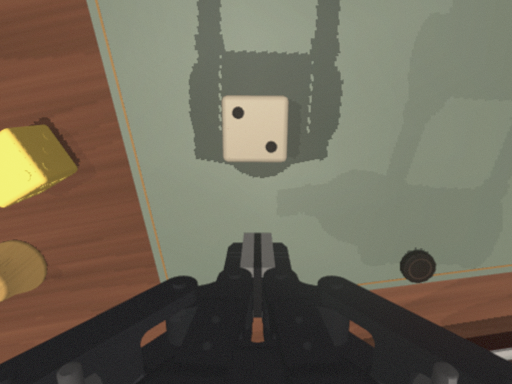

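The right die is centred at (254,128), square to the tool and about 52 mm ahead. I lower, then push as before.

Emit:
step_arm --commands '[{"fingers":1,"dx":0,"dy":-0.0015,"dz":0.025,"roll":0},{"fingers":1,"dx":0,"dy":-0.0015,"dz":0.055,"roll":0},{"fingers":1,"dx":0,"dy":-0.0015,"dz":0.08,"roll":0},{"fingers":1,"dx":0,"dy":-0.0015,"dz":0.097,"roll":0},{"fingers":1,"dx":0,"dy":-0.0015,"dz":0.104,"roll":0},{"fingers":1,"dx":0.005,"dy":-0.0015,"dz":0.1065,"roll":0},{"fingers":1,"dx":0.01,"dy":-0.0015,"dz":0.1065,"roll":0},{"fingers":1,"dx":0.012,"dy":-0.0015,"dz":0.1065,"roll":0}]'

```text
time: 9.57
tool_pos: [0.5868, -0.1066, 0.0449]
tcp_rot: [0.295, 3.127, -0.0]
wrist_force: [-0.1, 0.2, -0.9]
width: -0.003
grip_force: 0.0
```

Emit:
step_arm --commands '[{"fingers":1,"dx":0.0005,"dy":0,"dz":0,"roll":0},{"fingers":1,"dx":0.0005,"dy":0,"dz":0,"roll":0}]'

```text
time: 9.82
tool_pos: [0.5865, -0.1065, 0.0444]
tcp_rot: [0.295, 3.127, -0.0]
wrist_force: [0.2, 0.7, -0.4]
width: 0.004
grip_force: 0.0
```

```bash
python3 -c "
from h import *
rel((.5466,-.098,.045))"
```

```text
t 9.82 pos [ 0.5865 -0.1065  0.0444] tilt -1.0 xang 169.24 w 0.0 F [ 0.2  0.7 -0.4]
tool shift to (0.5466, -0.098, 0.045) [ 0.0408  0.0009 -0.0006]
```

Emit:
step_arm --commands '[{"fingers":1,"dx":0.003,"dy":0,"dz":0.0005,"roll":0},{"fingers":1,"dx":0.005,"dy":0,"dz":0,"roll":0},{"fingers":1,"dx":0.007,"dy":0,"dz":-0.0015,"roll":0},{"fingers":1,"dx":0.009,"dy":0,"dz":-0.0035,"roll":0},{"fingers":1,"dx":0.011,"dy":0,"dz":-0.0055,"roll":0},{"fingers":1,"dx":0.013,"dy":0,"dz":-0.0075,"roll":0},{"fingers":1,"dx":0.015,"dy":0,"dz":-0.009,"roll":0},{"fingers":1,"dx":0.017,"dy":0,"dz":-0.0105,"roll":0}]'

```text
time: 10.82
tool_pos: [0.5695, -0.1032, 0.0547]
tcp_rot: [0.294, 3.127, -0.0]
wrist_force: [1.5, -0.2, 2.4]
width: -0.001
grip_force: 1.1
```

```bash
python3 - <<'E'
from h import *
rel((.5466,-.098,.045))
p,d=read_camera('scene');cv2.imwrite('pics/s5.png',cv2.resize(p[140:230,150:270],(640,480),interpolation=cv2.INTER_CUBIC))
E
```

```text
t 10.82 pos [ 0.5695 -0.1032  0.0547] tilt -1.0 xang 169.24 w -0.0 F [ 1.5 -0.2  2.4]
tool shift to (0.5466, -0.098, 0.045) [0.0235 0.0009 0.0097]
```

View pics/s5.png

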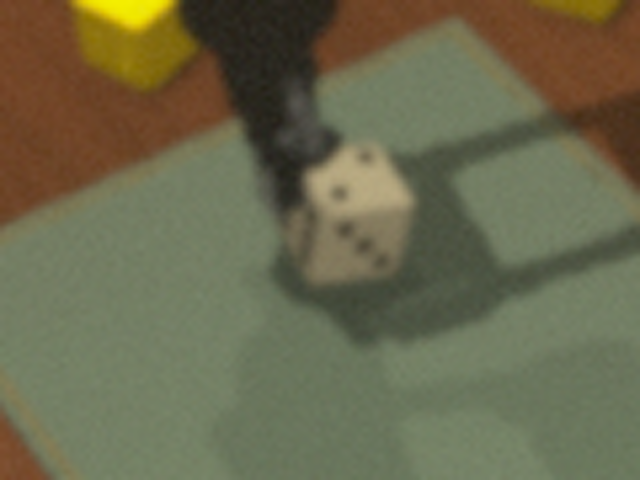

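The right die is tilting, with the finger at crop (310,150). The state matches the first die's, so I use the same arc.

Emit:
step_arm --commands '[{"fingers":1,"dx":0.002,"dy":0,"dz":-0.0015,"roll":0},{"fingers":1,"dx":0.005,"dy":0,"dz":-0.0035,"roll":0},{"fingers":1,"dx":0.008,"dy":0,"dz":-0.005,"roll":0},{"fingers":1,"dx":0.011,"dy":0,"dz":-0.0065,"roll":0},{"fingers":1,"dx":0.014,"dy":0,"dz":-0.0078,"roll":0},{"fingers":1,"dx":0.017,"dy":0,"dz":-0.009,"roll":0},{"fingers":1,"dx":0.02,"dy":0,"dz":-0.01,"roll":0},{"fingers":1,"dx":0.023,"dy":0,"dz":-0.0107,"roll":0}]'

```text
time: 11.88
tool_pos: [0.5464, -0.0989, 0.065]
tcp_rot: [-0.294, -3.127, -0.0]
wrist_force: [0.4, -1.0, 0.3]
width: -0.003
grip_force: 0.1
```

Emit:
step_arm --commands '[{"fingers":1,"dx":0.002,"dy":0,"dz":-0.0005,"roll":0},{"fingers":1,"dx":0.004,"dy":0,"dz":-0.001,"roll":0},{"fingers":1,"dx":0.006,"dy":0,"dz":-0.0015,"roll":0},{"fingers":1,"dx":0.008,"dy":0,"dz":-0.002,"roll":0},{"fingers":1,"dx":0.01,"dy":0,"dz":-0.0025,"roll":0},{"fingers":1,"dx":0.011,"dy":0,"dz":-0.003,"roll":0},{"fingers":1,"dx":0.012,"dy":0,"dz":-0.003,"roll":0},{"fingers":1,"dx":0.012,"dy":0,"dz":-0.003,"roll":0}]'

```text
time: 12.88
tool_pos: [0.5351, -0.0967, 0.0682]
tcp_rot: [0.295, 3.128, -0.0]
wrist_force: [0.6, -0.5, 0.2]
width: 0.001
grip_force: 0.0
```

Emit:
step_arm --commands '[{"fingers":1,"dx":-0.005,"dy":0,"dz":-0.03,"roll":0},{"fingers":1,"dx":-0.01,"dy":0,"dz":-0.08,"roll":0},{"fingers":1,"dx":-0.03,"dy":0,"dz":-0.12,"roll":0},{"fingers":1,"dx":-0.05,"dy":0,"dz":-0.15,"roll":0},{"fingers":1,"dx":-0.05,"dy":0,"dz":-0.15,"roll":0},{"fingers":1,"dx":-0.05,"dy":0,"dz":-0.15,"roll":0}]'

```text
time: 13.62
tool_pos: [0.5832, -0.1058, 0.2169]
tcp_rot: [-0.294, -3.125, -0.0]
wrist_force: [-1.2, 0.1, -0.9]
width: -0.0
grip_force: 0.0
```

```bash
python3 - <<'E'
from h import *
rel((.5466,-.098,.045))
p,d=read_camera('scene');cv2.imwrite('pics/s6.png',cv2.resize(p[130:310,120:360],(800,600),interpolation=cv2.INTER_CUBIC))
E
```

```text
t 13.62 pos [ 0.5832 -0.1058  0.2169] tilt -1.0 xang 169.24 w -0.0 F [-1.2  0.1 -0.9]
tool shift to (0.5466, -0.098, 0.045) [0.037  0.0008 0.1719]
```

View pics/s6.png

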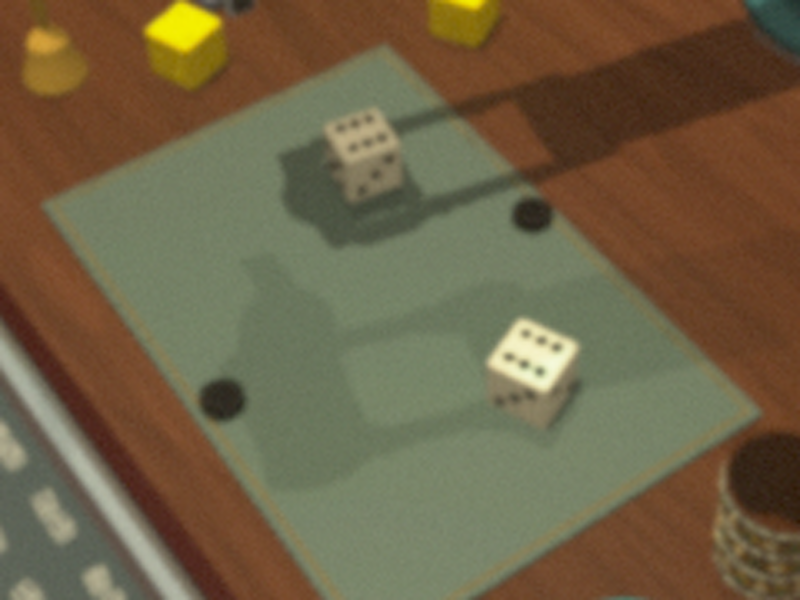

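Both dice lie flat with six up, at crop (365,135) and (535,355). The checkers are where they were and the arm is clear.

```bash
python3 -c "
from workcell import *
print(finish_job())"
```

```text
the job is handed in; nothing more can be done
None
```

The job is handed in: in the last picture both dice lie flat on the mat with the six up, and the checkers are undisturbed; `finish_job()` returned no verdict.

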